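Present the red-handled file over the upturned heel

TASK

Draw the red-handled round file straight up out of the wooden tool block, turn it level and hold it crosswise above the black heel of the shoe on the jack, the middle of its steel over the middle of the heel and about 80 mm above it, ready to start filing. Do not touch the shoe with anything and leave the other tools, the jar and the tin where they are. Finish still holding the file there in the gripper, level and still: do not put it down or let go.

Things in the scene. Friction and masses are not known exactly. Their poses are not given: they have to be found in the camera images.
- file_grip (a point): Middle of the red handle of a round steel file (0.09 to 0.18 kg) standing in a socket of the block, 195 mm above the bench. Handle 24 x 24 mm, 80 mm long; z along it to its butt (up at the start), x and y square to its flat sides. Beyond the handle: ferrule 19 mm thick, 8 mm long, then steel 14 mm thick to the tip, 180 mm below this point. Its weight lies about 50 mm below.
- file_blade (a point): The middle of the file's steel, 110 mm from the middle of the handle towards the tip; z along the file towards the butt, as for file_grip.
- file_tip (a point): The tip (lower end) of the file, 180 mm from the middle of the handle; rests 15 mm above the bench at the start.
- block: Fixed pale wooden tool block, 70 (x) x 250 (y) x 75 mm high; origin: centre of its underside. Three 22 mm square sockets, 60 mm deep, in its top at y = -85, 0, +85 mm of its frame; the file (red handle, tallest), awl and edge iron stand in them in any order. Its y runs along the robot's y within 0.35 rad.
- heel (a point): Middle of the top of the black rubber heel of an upside-down tan shoe fixed on an iron jack; 150 mm above the bench, heel about 66 mm across. x is crosswise to the shoe (the robot's x within 0.35 rad), y runs from toe to heel. From here the shoe reaches 35 mm to +y, 220 mm to -y and 45 mm either side in x; its sole lies 22 mm lower.
- awl_mid (a point): Awl with a dark wooden bulb handle, in a socket of the block, its top 146 mm above the bench, 32 mm across; this point is 100 mm above its lower end. Leave it.
- iron_mid (a point): Edge iron with a black handle, in a socket of the block, its top 143 mm above the bench, 26 mm across; this point is 100 mm above its lower end. Leave it.
- hammer_mid (a point): Hammer, 240 mm long, lying on the bench, under 60 mm high; this point is 15 mm above its origin. Leave it.
- knife_mid (a point): Knife with an orange handle, 175 mm long, 12 mm high, lying on the bench. Point: the middle of its length. Leave it.
- jar_mid (a point): Jar with a white lid, 70 mm wide, 100 mm high; point: its centre. Leave it.
- tin_mid (a point): Tin with a blue label, 74 mm wide, 70 mm high; point: its centre. Leave it.
There are look-alikes about, which are no part of the job. Of the things that look like the part that bears file_grip, the smaller one is meant.

How it is judged:
By the outcome, as a careful person would: the job done as asked, in the order asked, and still so for the second after the job is handed in, while the arm keeps its last pose, push and grip.
It also fails if it takes over 42 s, if anything falls off the work surface, if the arm or the gripper's body presses on something with over 40 N, if the wrist force passes 120 N, or if a joint passes its speed limit or range.

ROBOT

A 6-joint arm with a two-finger parallel gripper is mounted at the origin on the work surface. World frame = base frame: x ahead of the robot, y to its left, z up, the work surface at z = 0. Lengths are in m, angles in degrees, forces in N, time in s.
With the tool pointing down it reaches from about 0.325 to 0.775 m from the base axis. Payload 5.5 kg.
Tool frame: the origin (TCP) lies at the centre of the arm's flange, where the gripper is bolted on; the fingertips stand 182 mm ahead of it and the grasp point (between the pads) lies 163 mm ahead of it; z points along the fingers, y is the line along which they close (so a half turn about z gives the same grasp; the last joint's range is limited). The gripper opens to 88 mm and grips with 3 to 60 N. Pads are 20 mm wide; open, the fingers measure 115 mm over their backs; the gripper's body (75 mm by 178 mm) begins 61 mm behind the grasp point.
Start: joints at [-77.275, 5.22, 70.514, -0, 104.267, -3.249], TCP at [0.165, -0.577, 0.405] pointing down, gripper open.
Joint ranges: [-164.24, 164.24], [-49.07, 125.15], [9.68, 141.18], [-86.29, 266.29], [3.28, 154.24], [-151.56, 151.56]. Speed limits (degrees/s): [147.25, 147.25, 172.46, 180, 180, 180].

INTERFACE

Orientations are given as [roll, pitch, yaw] about the fixed x, y, z axes, in that order (R = Rz(yaw) Ry(pitch) Rx(roll)).
In Python, from station import r gives the robot as it stands. The module is installed in compiled form; this text tells all that it offers. Calls block until the motion is done:
- r.reach(position, orientation): joint-space move of the TCP to a pose.
- r.servo_line(position, rotation=None, speed=0.15): straight line of the TCP; rotation=None keeps the orientation; speed is the mean speed in m/s.
- r.move_joints(angles): joint-space move.
- r.let_go() and r.grab(squeeze=None): open the fingers fully, or close them until they stop; squeeze is the grip in N (None keeps the last).
- r.wait(seconds).
- r.inverse_kinematics(position, orientation): joint angles nearest the present ones, or None.
- r.sense(): the state.
- r.snapshot(name): name is "scene" or "top" or "wrist"; returns a dict with "frame" (420x560x3 uint8, red, green, blue), "fx", "fy", "cx", "cy" (pixels), "dist_coeffs" ([k1, k2, p1, p2, k3] as OpenCV has them; the pictures are not rectified), "R" (3x3) and "t" (3): a world point X has camera coordinates R X + t. Camera axes: x right, y down, z forward; pixel columns grow to the right and rows downward; lengths in m; the calibration is good to about 2 mm. A picture is of the moment at which its call begins. There is no depth.
A pose or a line that the arm cannot do raises r.IKError and nothing moves.
- r.hand_in(): hands the job in; it is judged then, once.
The state is a dict: "clock": time; "joints": joint angles; "joint_vel": joint speeds; "joint_torque": joint torques, N m; "tcp_pos": TCP position; "orientation": TCP orientation; "contact_force": force on the tool from outside, world axes, zero at the start; "torque": the same for the moment, N m; "opening": finger opening in m; "gripper_force": force on a finger pad.
Only numpy, scipy, OpenCV 4.12 (cv2) and the standard library are available. Lean on these libraries where they do the work, as an engineer would, in place of code of your own. Each camera call takes 0.05 s, during which the arm holds its last target. There are 200 camera calls.

## Working session

There is one attempt and no reset: what is moved stays moved. The work goes in short steps, each a Python script; the robot and the scene stay as the last script left them, time stands still between calls to the robot, and variables do not carry over. Pictures are saved under pics/ and viewed, at most 10 in all, crops included, and the job is handed in when it is done.

```bash
mkdir -p pics
cat > h.py <<'E'
import numpy as np, cv2
from station import r
def cam(n,save=None):
    s=r.snapshot(n)
    if save: cv2.imwrite('pics/'+save,cv2.cvtColor(s['frame'],cv2.COLOR_RGB2BGR))
    s['K']=np.array([[s['fx'],0,s['cx']],[0,s['fy'],s['cy']],[0,0,1.]]);s['R']=np.array(s['R']);s['t']=np.array(s['t']);s['d']=np.array(s['dist_coeffs'])
    return s
def ray(s,uv):
    p=cv2.undistortPoints(np.array([[uv]],float),s['K'],s['d'])[0,0]
    return -s['R'].T@s['t'], s['R'].T@np.array([p[0],p[1],1])
def atz(s,uv,z):
    o,d=ray(s,uv); return o+d*(z-o[2])/d[2]
def proj(s,X):
    return cv2.projectPoints(np.array(X,float).reshape(-1,3),cv2.Rodrigues(s['R'])[0],s['t'],s['K'],s['d'])[0][:,0]
E
python3 - <<'E'
from h import *
for n in('scene','top'):
    s=cam(n,n+'1.png');print(n,-s['R'].T@s['t'])
E
```

```text
scene [ 1.29001912 -0.88015446  1.12018082]
top [0.19025465 0.01150269 1.88479791]
```

View pics/scene1.png

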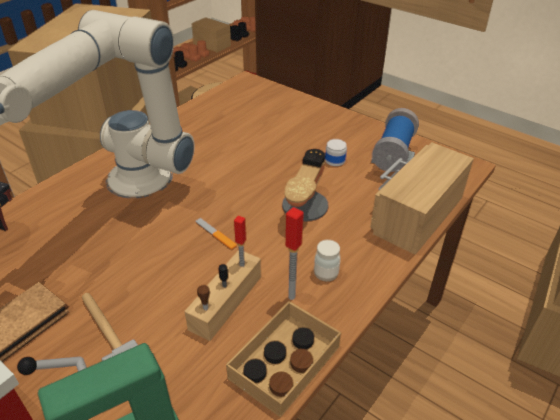

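View pics/top1.png

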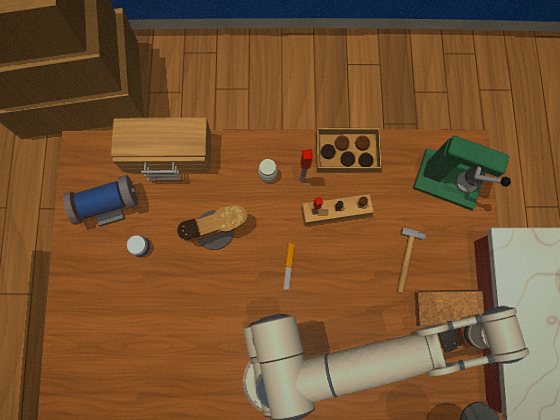

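Two red handles are visible. One stands in the block at scene (240,230) / top (318,202). The other, at scene (294,229) / top (307,157), is bigger and stands free on the bench behind the block. The smaller one in the block fits the description. I'll enlarge to confirm that and to measure the heel at top (190,230).

Run:
```python
import cv2,numpy as np
a=cv2.imread('pics/top1.png');b=cv2.imread('pics/scene1.png')
f=lambda i,x,y,w,h,k:cv2.resize(i[y:y+h,x:x+w],None,fx=k,fy=k,interpolation=cv2.INTER_CUBIC)
A=f(a,290,140,100,100,4);B=f(a,165,190,100,75,4)[:200];C=f(b,180,200,133,133,3)
A=f(a,295,145,80,80,5);B=f(a,170,195,80,40,5);D=f(b,270,140,80,40,5);C=f(b,185,200,80,80,5)
cv2.imwrite('pics/c1.png',np.hstack([A,np.vstack([B,D])]));
cv2.imwrite('pics/c2.png',C)
```

```text
(no output)
```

View pics/c1.png

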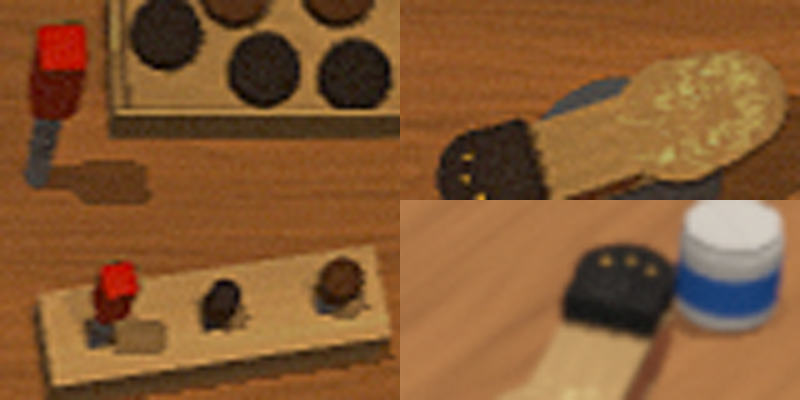

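View pics/c2.png

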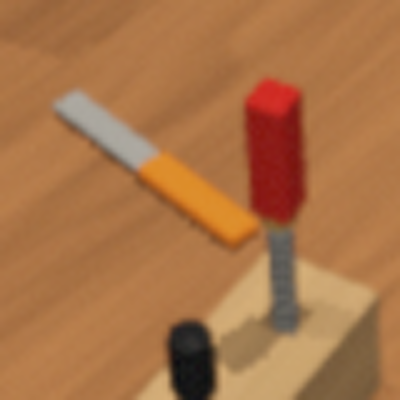

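The crop confirms the small red handle in the block: butt centre at top (318.8,201), scene (239.8,219.4). The heel's top centre is near scene (314.4,155).

Run:
```python
from h import *
T=cam('top');S=cam('scene')
print('butt',atz(T,(318.8,201),.235),atz(S,(239.8,219.4),.235))
c=[np.array(p)/5+[295,145] for p in [(38,297),(375,246),(390,337),(53,385)]]
P=np.array([atz(T,p,.075) for p in c]);print('block',P.round(4).tolist(),P.mean(0))
B=P.mean(0);e=(P[0]+P[3]-P[1]-P[2])[:2];print('yaw of y',np.degrees(np.arctan2(-e[0],e[1])), 'len',np.linalg.norm(e)/2)
u=e/np.linalg.norm(e);print('socket',B[:2]+.085*u)
f=T['frame'].astype(int)
m=(f.max(2)<75).astype(np.uint8);m[:, :172]=0;m[:,205:]=0;m[:212]=0;m[245:]=0
n,l,st,ce=cv2.connectedComponentsWithStats(m);k=1+st[1:,4].argmax();print(st[k],ce[k])
ys,xs=np.where(l==k)
Q=np.array([atz(T,(x,y),.15)[:2] for x,y in zip(xs,ys)])
rc=cv2.minAreaRect(Q.astype(np.float32)*1000);print('heel rect',rc,Q.mean(0))
print('heel scene',atz(S,(314.4,155),.15),proj(S,[*(np.array(rc[0])/1000),.15]))
# hammer etc
for n,uv,z in [('awl',(362,202),.146),('iron',(339.5,205),.143),('tin',(137,245),.07),('jar',(267.5,168),.1),('bigred',(307.4,154.5),.29)]:print(n,atz(T,uv,z).round(3))
g=f[212:245,170:205];cv2.imwrite('pics/heel.png',cv2.resize(g[:,:,::-1].astype(np.uint8),None,fx=12,fy=12,interpolation=cv2.INTER_CUBIC))
```

```text
butt [ 0.5970122  -0.14500788  0.235     ] [ 0.6020256  -0.14589301  0.235     ]
block [[0.6239, -0.1007, 0.075], [0.6616, -0.3492, 0.075], [0.5931, -0.357, 0.075], [0.5583, -0.1105, 0.075]] [ 0.60920142 -0.22933879  0.075     ]
yaw of y 8.331984691681432 len 0.25011558631004555
socket [ 0.59688419 -0.14523596]
[178 219  22  21 336] [188.23809524 229.56547619]
heel rect ((516.7932739257812, 304.39129638671875), (69.76428985595703, 69.28289031982422), 18.33067512512207) [0.51761566 0.30192058]
heel scene [0.51895961 0.30404948 0.15      ] [[313.90197687 154.7101449 ]]
awl [ 0.615 -0.305  0.146]
iron [ 0.605 -0.226  0.143]
tin [0.476 0.5   0.07 ]
jar [0.755 0.027 0.1  ]
bigred [ 0.741 -0.106  0.29 ]
```

View pics/heel.png

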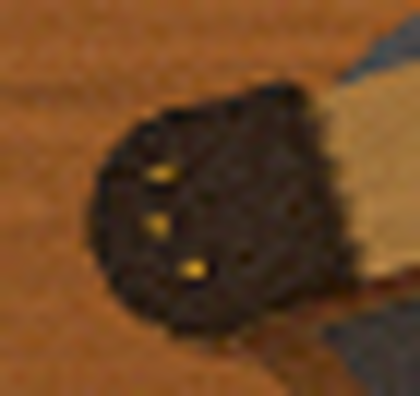

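```bash
cat >> h.py <<'E'
from scipy.spatial.transform import Rotation as Ro
G=np.array([.598,-.1455,.195]);BY=8.3;H=np.array([.518,.303,.15]);HY=16.5
LO=np.array([-164.24,-49.07,9.68,-86.29,3.28,-151.56]);HI=np.array([164.24,125.15,141.18,266.29,154.24,151.56])
def grot(az,a):   # tool rotation at grasp; file frame = Rz(BY); az about file z
    az=np.radians(az);a=np.radians(a)
    d=np.array([np.cos(a)*np.cos(az),np.cos(a)*np.sin(az),-np.sin(a)]);y=np.array([-np.sin(az),np.cos(az),0])
    return np.column_stack([np.cross(y,d),y,d])   # in file frame
def frot(sg,roll): # file rotation at the end, z = sg*heel x
    z=sg*np.array([np.cos(np.radians(HY)),np.sin(np.radians(HY)),0]);x=np.array([0,0,1.]);y=np.cross(z,x)
    return np.column_stack([x,y,z])@Ro.from_euler('z',roll,degrees=True).as_matrix()
def ik(g,R,flip=0):
    if flip:R=R@np.diag([-1,-1,1])
    rpy=Ro.from_matrix(R).as_euler('xyz',degrees=True);p=g-.163*R[:,2]
    q=r.inverse_kinematics(list(p),list(rpy));return None if q is None else np.array(q)
E
python3 - <<'E'
from h import *
F0=Ro.from_euler('z',BY,degrees=True).as_matrix()
mar=lambda q:np.min(np.minimum(q-LO,HI-q))
q0=np.array(r.sense()['joints']);out=[]
for az in(0,90,180,270):
  for a in(0,20,40,55,70,90):
    T=grot(az,a)
    for fl in(0,1):
      R0=F0@T
      qs=[ik(G+[0,0,dz],R0,fl) for dz in(0,.12,.25)]
      qp=ik(G-.1*R0[:,2],R0,fl)
      if any(q is None for q in qs+[qp]):continue
      for sg in(1,-1):
        for roll in range(0,360,30):
          F=frot(sg,roll);R1=F@T
          g=H+[0,0,.08]+.11*F[:,2]
          if R1[2,2]>.05:continue
          q1=ik(g,R1,fl);q2=ik(g+[0,0,.15],R1,fl)
          if q1 is None or q2 is None:continue
          m=min(map(mar,qs+[qp,q1,q2]))
          out.append((np.abs(q1-qs[2]).max()-2*min(m,15),az,a,fl,sg,roll,round(m,1),R1[:,2].round(2).tolist(),qs[0].round(),qs[2].round(),q1.round(),q2.round()))
out.sort(key=lambda o:o[0]);print(len(out))
for o in out[:14]:print(*o)
E
```

```text
53
34.12542528091352 90 0 1 1 180 13.1 [-0.28, 0.96, -0.0] [-39.  47.  55.  77. 136. -18.] [-39.  39.  42. 100. 136.  14.] [ -1.  33.  72.  85. 107.  74.] [ -1.  26.  66.  89. 108.  88.]
41.785583661223896 90 20 1 1 180 15.4 [-0.59, 0.8, -0.0] [-38.  39.  55.  59. 130. -24.] [-38.  38.  31.  83. 139.   9.] [  2.  49.  49.  85. 124.  81.] [  2.  44.  41.  93. 124.  96.]
42.11212398488496 90 0 1 1 150 13.1 [-0.25, 0.83, -0.5] [-39.  47.  55.  77. 136. -18.] [-39.  39.  42. 100. 136.  14.] [  2.  24.  67.  59. 102.  82.] [  2.  22.  54.  63. 109.  96.]
49.569406848780076 90 20 1 1 150 15.4 [-0.56, 0.68, -0.47] [-38.  39.  55.  59. 130. -24.] [-38.  38.  31.  83. 139.   9.] [  5.  42.  43.  60. 122.  88.] [  5.  44.  25.  70. 129. 106.]
51.422859074437895 90 0 1 1 120 13.1 [-0.14, 0.48, -0.87] [-39.  47.  55.  77. 136. -18.] [-39.  39.  42. 100. 136.  14.] [ 12.  20.  60.  31. 102.  91.] [ 12.  24.  39.  34. 115. 101.]
58.54999872130081 90 20 1 -1 90 15.4 [0.33, 0.1, -0.94] [-38.  39.  55.  59. 130. -24.] [-38.  38.  31.  83. 139.   9.] [ 33. -29. 103.  -6.  86. -74.] [ 33. -23.  84.  -6
[... 923 characters left out ...]
. -83.]
80.98275048338212 90 40 1 -1 120 13.6 [0.73, -0.18, -0.66] [-35.  30.  58.  42. 123. -29.] [-35.  35.  25.  62. 141.   0.] [ 57. -31. 114. -46.  81. -60.] [ 57. -29.  97. -45.  91. -70.]
81.00079452345373 90 20 1 -1 30 15.4 [0.1, 0.88, -0.47] [-38.  39.  55.  59. 130. -24.] [-38.  38.  31.  83. 139.   9.] [  -8.  -29.  119.   62.   91. -102.] [ -8. -30. 104.  63.  98. -88.]
86.60441833401298 270 20 0 -1 270 15.0 [0.33, 0.1, -0.94] [ 13.   8.  95. -69.  90.  14.] [ 13.   1.  76. -71.  99. -10.] [ 33. -29. 103.  -6.  86. 106.] [ 33. -23.  84.  -6. 100. 105.]<sys>:0: UserWarning: Gimbal lock detected. Setting third angle to zero since it is not possible to uniquely determine all angles.
```

```bash
cat >> h.py <<'E'
F0=Ro.from_euler('z',BY,degrees=True).as_matrix();T=grot(270,20);R0=F0@T;R1=frot(-1,270)@T
rpy=lambda R:list(Ro.from_matrix(R).as_euler('xyz',degrees=True))
tcp=lambda g,R:list(np.asarray(g)-.163*R[:,2])
def st(): 
    s=r.sense();print(round(s['clock'],2),np.round(s['joints'],1),np.round(s['tcp_pos'],4),np.round(s['orientation'],1),'F',np.round(s['contact_force'],1),'op',round(s['opening'],4),'gf',np.round(s['gripper_force'],1));return s
E
python3 - <<'E'
from h import *
s=r.sense();p=s['tcp_pos']
try: r.servo_line([p[0],p[1],.58],speed=.25)
except r.IKError as e: print('lower',e); r.servo_line([p[0]*.85,p[1]*.85,.54],speed=.25)
st()
pre=G-.1*R0[:,2]
r.move_joints(list(ik(pre+[0,0,.2],R0))); st()
r.servo_line(tcp(pre,R0),speed=.2); st()
s=cam('scene','s2.png');w=cam('wrist','w2.png')
i=np.vstack([cv2.imread('pics/s2.png')[150:360,100:380],cv2.imread('pics/w2.png')[::2,::2]]);cv2.imwrite('pics/v2.png',cv2.resize(np.hstack([i[:210],i[210:]]),None,fx=1.4,fy=1.4))
print('w butt',proj(w,[*G[:2],.235])/2+[280,0], 's butt',proj(s,[*G[:2],.235])-[100,150])
E
```

```text
1.05 [-77.3  12.3  44.5   0.  123.3  -3.2] [ 0.1652 -0.5773  0.5788] [-179.9   -0.    16. ] F [-0.7  0.1 -0.3] op 0.0881 gf 0.0
3.44 [ 21.9   4.5  74.3 -72.2 106.5  -6.2] [0.5625 0.0981 0.4851] [179.9  70.   98.2] F [-0.5 -0.4  0.2] op 0.0879 gf 0.0
4.59 [ 22.    9.1  89.7 -67.8  99.6  13.3] [0.5626 0.099  0.2866] [179.6  70.   97.9] F [ 0.6  0.7 -0.1] op 0.0877 gf 0.0
w butt [[417.59728988 135.07198889]] s butt [[138.68616958  68.65798083]]
```

View pics/v2.png

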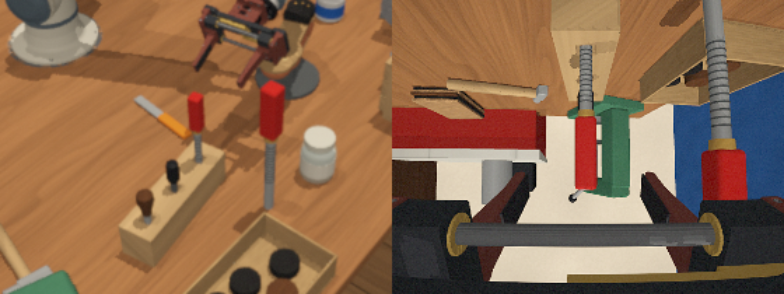

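The wrist view shows the file handle centred between the fingers. Its butt is at crop (418,136), against a predicted (417.6,135.1), and the big red file is clear to one side. I'll grasp and draw it.

Run:
```python
from h import *
r.servo_line(tcp(G,R0),speed=.1); st()
r.grab(50); s=st()
if s['opening']>.015:
    p=s['tcp_pos']
    r.servo_line([p[0],p[1],p[2]+.03],speed=.06); st()
    r.servo_line([p[0],p[1],p[2]+.25],speed=.12); st()
s=cam('scene','s3.png');w=cam('wrist','w3.png')
i=np.hstack([cv2.imread('pics/s3.png')[60:340,100:380],cv2.imread('pics/w3.png')[:280,:]])[:,:560];cv2.imwrite('pics/v3.png',cv2.resize(i,None,fx=1.4,fy=1.4))
```

```text
5.84 [ 12.9   8.   94.7 -69.5  89.9  13.6] [0.576  0.0064 0.2511] [179.9  70.   98.2] F [-0.4  0.8  0.3] op 0.0878 gf 0.0
6.84 [ 12.9   8.   94.8 -69.5  89.9  13.6] [0.5759 0.0061 0.2507] [-180.    70.    98.3] F [ 0.  -0.2 -0.2] op 0.0233 gf 50.0
7.49 [ 12.9   6.3  93.4 -69.5  91.   10.7] [0.5758 0.0061 0.2809] [179.9  70.   98.2] F [-0.4  0.2 -1.4] op 0.0238 gf 50.0
9.47 [ 12.9   1.4  75.9 -71.3  98.6 -10.5] [0.576  0.0061 0.4998] [-179.8   70.    98.5] F [-0.2  0.  -1.1] op 0.0236 gf 50.0
```

View pics/v3.png

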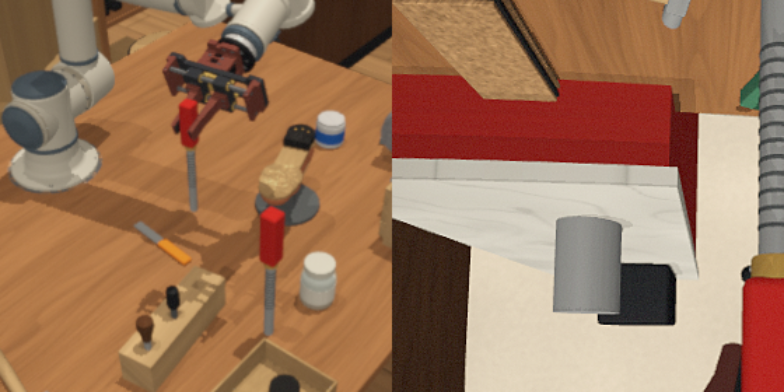

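The file is out and hanging vertically, with the awl and iron undisturbed. Next I'll swing it over and level it well above the heel.

Run:
```python
from h import *
F=frot(-1,270);g=H+[0,0,.08]+.11*F[:,2]
q=ik(g+[0,0,.15],R1);print(q.round(1))
q0=np.array(r.sense()['joints'])
for k in(.5,1):r.move_joints(list(q0+k*(q-q0)));st()
r.servo_line(tcp(g+[0,0,.06],R1),speed=.1);st();r.wait(.3)
s=cam('scene','s4.png');t=cam('top','t4.png');w=cam('wrist')
mid=H+[0,0,.14];ax=-F[:,2]
pts=np.array([mid-.07*ax,mid,mid+.07*ax])
print('scene pred',proj(s,pts)-[230,80],'top',proj(t,pts)-[120,160], 'scene heel',proj(s,H)-[230,80],'top heel',proj(t,H)-[120,160])
i=np.hstack([s['frame'][80:220,230:370],t['frame'][160:300,120:260]])[:,:,::-1]
cv2.imwrite('pics/v4.png',cv2.resize(i,None,fx=2.8,fy=2.8,interpolation=cv2.INTER_CUBIC))
```

```text
[ 33.2 -23.4  83.8  -5.7 100.3 104.7]
10.53 [ 23.  -11.   79.9 -38.6  99.4  47. ] [0.4927 0.1345 0.503 ] [143.   13.   51.1] F [-0.1  0.2 -1.2] op 0.024 gf 50.0
11.54 [ 33.1 -23.3  83.8  -5.8 100.3 104.6] [0.3598 0.2556 0.5324] [179.9 -19.9  16.5] F [ 0.1 -0.1 -0.7] op 0.0237 gf 50.0
12.59 [ 33.2 -27.1  95.9  -5.6  92.  105.5] [0.3591 0.2559 0.4441] [-180.   -20.1   16.5] F [ 0.1 -0.5 -1.3] op 0.024 gf 50.0
scene pred [[ 64.29535757  32.04893837]
 [ 86.18967494  36.47850409]
 [108.60362647  41.03157338]] top [[66.37756128 82.04966356]
 [60.87941784 61.34256326]
 [55.50204327 41.01227828]] scene heel [[83.96193191 75.04092991]] top heel [[67.92927996 69.44571764]]
```

View pics/v4.png

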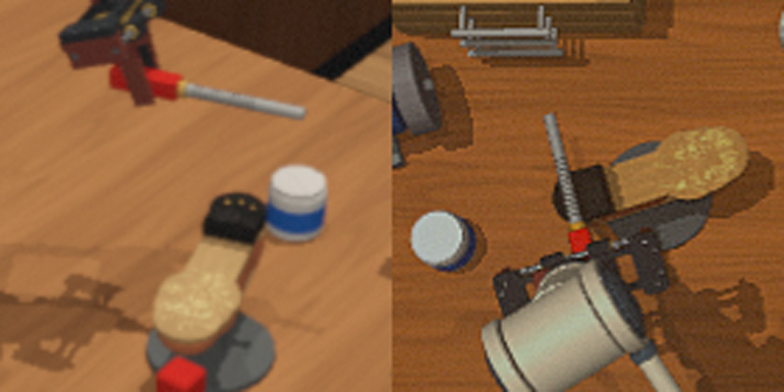

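The file is level. Its tip is at scene crop (108.9,40.4) against a predicted (108.6,41.0), and at top crop (56.1,41.4) against (55.5,41.0). It lies crosswise, parallel to the line where the heel meets the sole. Now I'll lower it to 80 mm.

Run:
```python
from h import *
F=frot(-1,270);g=H+[0,0,.08]+.11*F[:,2]
r.servo_line(tcp(g,R1),speed=.06);r.wait(.8);st();print(tcp(g,R1))
s=cam('scene');t=cam('top')
mid=H+[0,0,.08];ax=-F[:,2];pts=np.array([mid-.062*ax,mid,mid+.07*ax])
print(proj(s,pts)-[230,80],proj(t,pts)-[120,160])
i=np.hstack([s['frame'][80:220,230:370],t['frame'][160:300,120:260]])[:,:,::-1]
cv2.imwrite('pics/v5.png',cv2.resize(i,None,fx=2.8,fy=2.8,interpolation=cv2.INTER_CUBIC))
```

```text
14.99 [ 33.2 -28.6 103.1  -5.7  86.3 106.1] [0.3591 0.2559 0.3832] [-180.   -20.    16.5] F [-0.4 -0.6 -0.7] op 0.0236 gf 50.0
[np.float64(0.3590763160721736), np.float64(0.2559246601514895), np.float64(0.38316989718810307)]
[[ 66.24930192  49.50262475]
 [ 85.20747669  53.51703971]
 [107.07853714  58.16220519]] [[68.76157596 82.68619995]
 [64.03947342 64.97556343]
 [58.81371299 45.30908207]]
```

View pics/v5.png

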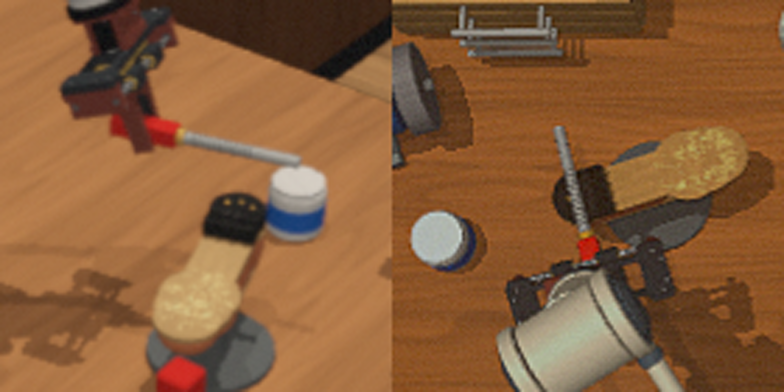

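The steel runs from (186,137) to (300,161) in the enlarged scene view, matching the prediction of (185.5,138.6) to (299.8,162.9). It is level over the heel and touches nothing, so I'm handing in.

```bash
python3 -c "
from h import *
print(r.hand_in())"
```

```text
the job is handed in; nothing more can be done
None
```

I drew the red-handled file straight up out of the block and handed in at about 15 s, with the gripper holding it level and crosswise, the middle of its steel about 80 mm above the middle of the heel. The camera views show nothing touching the shoe and the other tools, jar and tin undisturbed; the hand-in returned no verdict.

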